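# Rock-test the pump box covers and fit the flat one

### The arm

A 6-joint arm with a two-finger parallel gripper is mounted at the origin on the work surface. World frame = base frame: x ahead of the robot, y to its left, z up, the work surface at z = 0. Lengths are in m, angles in rad, forces in N, time in s.
With the tool pointing down it reaches from about 0.35 to 0.875 m from the base axis. Payload 15.5 kg.
Tool frame: the origin (TCP) lies midway between the tips of the shut fingers; the grasp point (between the pads) lies 19 mm behind it (arm.grip_depth is the z of the grasp point in the tool frame, in m); z points along the fingers, y is the direction in which the jaws open and shut (so a half turn about z gives the same grasp; the last joint's range is limited). The gripper opens to 85 mm and grips with 20 to 120 N. Pads are 22 mm wide; open, the fingers measure 114 mm over their backs; the gripper's body (76 mm by 85 mm) begins 54 mm behind the grasp point. The pads swing forward as they close: fully open they stand 13 mm farther back than shut.
Start: joints at [1.155, 0.494, 1.345, -0, 1.302, -0.096], TCP at [0.196, 0.593, 0.231] pointing down, gripper open.
Joint ranges: [-2.91, 2.91], [-0.82, 2.16], [0.22, 2.67], [-1.22, 4.37], [0.12, 2.79], [-3.08, 3.08]. Speed limits (rad/s): [1.89, 1.89, 2.57, 3.01, 3.01, 3.01].

### API

Orientations are given as a unit quaternion [x, y, z, w].
In Python, from bench import read_state, cams, job, arm gives the robot as it stands. The module is installed in compiled form; this text tells all that it offers.
- The arm moves only by the tool jog_arm, never from a script. Its argument "motion" is a list of rows, each a list of 2 entries, a list of its own where there are three numbers: the shift along the tool's x, y, z in m, then the turn, a rotation vector about the tool's x, y, z in degrees. In form: [[[x, y, z], [ax, ay, az]], ...]. A call has 1 to 20 rows; each row is the pose to reach, as a shift and turn from the pose commanded when the call began, along the tool's axes at that moment; what a row does not reach only later rows make up. A row lasts 1/8 s, in which the tool goes at most 62.5 mm and 10.7 degrees, less where a joint would pass 70% of its speed; a pose out of reach is approached as far as the arm can. A call with a gripper value outside its range is refused whole. "hand" is the finger opening in m, from 0 to 0.0854, set as the call begins (left out, the last holds). The fingers move at their own pace and stop on an object; "squeeze" is the grip in N (left out, the last holds). Time passes only in rows, so rows that repeat a pose let the fingers close. It gives the time, the measured TCP pose, the force and the opening at its end, in the units of the state.
- read_state(): the state, without advancing time (a new reading comes with each control period).
- cams.snapshot(name): name is "scene" or "top" or "wrist"; returns a dict with "pixels" (400x640x3 uint8, red, green, blue), "intrinsics" (3x3 intrinsics, pixels), "extrinsics" (4x4, takes a point from camera to world coordinates); the wrist camera has in their place "tool_from_camera" (4x4, takes a point from camera to tool coordinates, whose origin is the TCP and whose axes are the flange's). Camera axes: x right, y up, looking along -z (the intrinsics and any distortion apply to the point x, -y, -z); pixel columns grow to the right and rows downward; lengths in m; the calibration is good to about 2 mm. A picture is of the moment at which its call begins: read the wrist's pose just before it. There is no depth.
- job.sign_off(): hands the job in, once; it reports no verdict.
The state is a dict: "time_s": time; "q": joint angles; "dq": joint speeds; "joint_torque": joint torques, N m; "position": TCP position; "ee_rot": TCP orientation; "force": force on the tool from outside, world axes, zero at the start; "torque": the same for the moment, N m; "width": finger opening in m.
Only numpy, scipy, OpenCV 4.12 (cv2) and the standard library are available. Lean on these libraries where they do the work, as an engineer would, in place of code of your own. Each camera call takes 0.05 s, during which the arm holds its last target.

### The job

One of the two white covers on the rack is warped. Lay either one lengthwise on the middle of the stone plate, let go, and press down on its near end and then on its far end to see whether it rocks. Then set the flat cover down (do not drop it) squarely on the pump box so that it closes it, lay the warped one flat in the steel tray, fin upwards, and leave everything else where it is.

Things in the scene. Friction and masses are not known exactly. Their poses are not given: they have to be found in the camera images.
- cover_a_grip (a point): Cover A. White plastic plate 180 mm long (x), 64 wide (y), 6 thick, lying level across the rack's bars, with an upright grip fin in its middle: 56 mm along x, 12 mm thick in y, top 46 mm above the plate's underside. This point: in the fin, 30 mm above the underside (taken at the ends), 24 mm above the upper face; z up. 0.15 to 0.31 kg. May be the flat or the warped one; they look alike from above.
- cover_b_grip (a point): Cover B. White plastic plate 180 mm long (x), 64 wide (y), 6 thick, lying level across the rack's bars, with an upright grip fin in its middle: 56 mm along x, 12 mm thick in y, top 46 mm above the plate's underside. This point: in the fin, 30 mm above the underside (taken at the ends), 24 mm above the upper face; z up. 0.15 to 0.31 kg. May be the flat or the warped one; they look alike from above.
- stone_top (a point): Centre of the upper face of the polished stone surface plate, 230 mm (x) by 150 mm (y), 30 mm thick, fixed. Its x axis runs along its length, away from the robot (near end -x, far end +x). The warped cover (its middle sags 4 mm, a shallow V along its length) stands on its middle there, level or leaning, and a light press on an end tips that end down by 0.05 rad (the ends swing 9 mm in all); the flat cover does not stir.
- box_rim (a point): Centre of the open top of the pump box, at the height of its rim, 45 mm above the table. Grey box 172 mm (x) by 56 mm (y) outside, walls 5 mm, fixed; a cover lies on the rim, long side along x, overhanging 4 mm all round; the warped one would stand on it 4 mm too high, on its middle only, and rock.
- tray_in (a point): Centre of the inner floor (3 mm above the table) of the shallow steel reject tray: inside 222 mm (x) by 110 mm (y), rim 20 mm above the table, fixed. It and the pump box may have changed places.
- rack: Fixed rack with two level round bars along its y axis, 150 mm apart, tops 34 mm above the table; the covers lie across them, long sides along the rack's x, at about 65 mm either side of its middle. Origin on the table under its centre.
- ring_wrench: Bystander: black ring-shaped housing wrench with a flat handle, 245 mm long, 14 mm high, lying at the far side; origin at the ring's centre. Leave it alone.
- valve: Bystander: small brass stop valve with a black lever, 39 mm high, standing. Leave it alone.
- elbow: Bystander: white plastic elbow fitting, 40 mm high. Leave it alone.
- grease_jar: Bystander: small round jar, 48 mm across, 45 mm high. Leave it alone.
- screwdriver: Bystander: screwdriver lying at the far side. Leave it alone.
- sump_cap: Bystander: white round filter cap, 92 mm across, 34 mm high. Leave it alone.
Not all that is in view belongs to the job. Leave any purple look-alike of the part that bears cover_a_grip alone.

How it is judged:
On the way, in this order (a step that is already met when the one before it is completed fails the run):
1. one cover lies on the middle of the stone (centre within 35 mm, lengthwise along it within 0.3 rad), let go ((((horizontal distance between cover_a_grip and stone_top below 0.035 m and angle between the x axis of cover_a_grip and the x axis of stone_top, either way round below 0.3 rad and z of cover_a_grip in the frame of stone_top below 0.042 m and angle between cover_a_grip's own z axis and vertical below 0.1 rad) and contact force between the fingers and cover_a below 0.1 N and linear speed of cover_a below 0.02 m/s) or ((horizontal distance between cover_b_grip and stone_top below 0.035 m and angle between the x axis of cover_b_grip and the x axis of stone_top, either way round below 0.3 rad and z of cover_b_grip in the frame of stone_top below 0.042 m and angle between cover_b_grip's own z axis and vertical below 0.1 rad) and contact force between the fingers and cover_b below 0.1 N and linear speed of cover_b below 0.02 m/s))), for 0.2 s.
2. with that cover on the stone, its near end is pressed by the fingers (over 1.5 N, more than 40 mm to the near side of the stone's middle) ((((horizontal distance between cover_a_grip and stone_top below 0.035 m and angle between the x axis of cover_a_grip and the x axis of stone_top, either way round below 0.3 rad and z of cover_a_grip in the frame of stone_top below 0.042 m and angle between cover_a_grip's own z axis and vertical below 0.1 rad) and contact force between the fingers and cover_a above 1.5 N and x of the grasp point in the frame of stone_top below -0.04 m) or ((horizontal distance between cover_b_grip and stone_top below 0.035 m and angle between the x axis of cover_b_grip and the x axis of stone_top, either way round below 0.3 rad and z of cover_b_grip in the frame of stone_top below 0.042 m and angle between cover_b_grip's own z axis and vertical below 0.1 rad) and contact force between the fingers and cover_b above 1.5 N and x of the grasp point in the frame of stone_top below -0.04 m))), for 0.04 s.
3. then its far end is pressed in the same way, more than 40 mm beyond the stone's middle ((((horizontal distance between cover_a_grip and stone_top below 0.035 m and angle between the x axis of cover_a_grip and the x axis of stone_top, either way round below 0.3 rad and z of cover_a_grip in the frame of stone_top below 0.042 m and angle between cover_a_grip's own z axis and vertical below 0.1 rad) and contact force between the fingers and cover_a above 1.5 N and x of the grasp point in the frame of stone_top above 0.04 m) or ((horizontal distance between cover_b_grip and stone_top below 0.035 m and angle between the x axis of cover_b_grip and the x axis of stone_top, either way round below 0.3 rad and z of cover_b_grip in the frame of stone_top below 0.042 m and angle between cover_b_grip's own z axis and vertical below 0.1 rad) and contact force between the fingers and cover_b above 1.5 N and x of the grasp point in the frame of stone_top above 0.04 m))), for 0.04 s.
4. a cover is brought down to the pump box's rim (within 8 mm of it, 15 mm of its centre) still in the fingers, not dropped (((horizontal distance between cover_a_grip and box_rim below 0.015 m and z of cover_a_grip in the frame of box_rim below 0.038 m and contact force between the fingers and cover_a above 0.3 N) or (horizontal distance between cover_b_grip and box_rim below 0.015 m and z of cover_b_grip in the frame of box_rim below 0.038 m and contact force between the fingers and cover_b above 0.3 N))).
At the end, for the whole second after the job is handed in: One cover lies level and fully down on the pump box rim (within 2 mm), as only the flat one does (centre within 10 mm, yaw within 0.1 rad, tilt under 0.03 rad, fin up); the warped one lies on the tray floor, fin up, within 30 mm of its centre in x and y; both released, at rest (((horizontal distance between cover_a_grip and box_rim below 0.01 m and angle between the x axis of cover_a_grip and the x axis of box_rim, either way round below 0.1 rad and z of cover_a_grip in the frame of box_rim between 0.026 and 0.032 m and angle between cover_a_grip's own z axis and vertical below 0.03 rad and x of cover_b_grip in the frame of tray_in between -0.03 and 0.03 m and y of cover_b_grip in the frame of tray_in between -0.03 and 0.03 m and z of cover_b_grip in the frame of tray_in below 0.042 m and angle between cover_b_grip's own z axis and vertical below 0.12 rad and linear speed of each of cover_a, cover_b below 0.02 m/s) or (horizontal distance between cover_b_grip and box_rim below 0.01 m and angle between the x axis of cover_b_grip and the x axis of box_rim, either way round below 0.1 rad and z of cover_b_grip in the frame of box_rim between 0.026 and 0.032 m and angle between cover_b_grip's own z axis and vertical below 0.03 rad and x of cover_a_grip in the frame of tray_in between -0.03 and 0.03 m and y of cover_a_grip in the frame of tray_in between -0.03 and 0.03 m and z of cover_a_grip in the frame of tray_in below 0.042 m and angle between cover_a_grip's own z axis and vertical below 0.12 rad and linear speed of each of cover_b, cover_a below 0.02 m/s))); the robot touches nothing.
It fails at once if a bystander is moved more than 30 mm (distance of any of ring_wrench, valve, elbow, grease_jar, screwdriver, sump_cap from where it was at the start of the episode above 0.03 m).
It also fails if it takes over 72 s, if anything falls off the work surface, if the arm or the gripper's body presses on something with over 40 N, if the wrist force passes 120 N, or if a joint passes its speed limit or range.

## Working session

There is one attempt and no reset: what is moved stays moved. The work goes in short steps, Python scripts to look and compute and a tool call to move; the robot and the scene stay as the last step left them, time stands still between calls to the robot, and variables do not carry over. Pictures are saved under pics/ and viewed, and the job is handed in when it is done.

Besides the shell and the picture viewer there is one more tool, called as name(argument=value, ...), one argument or row to a line, values as JSON. jog_arm: Moves the arm, as the interface text tells. Its arguments: {"type":"object","properties":{"motion":{"type":"array","items":{"type":"array"}},"hand":{"type":"number"},"squeeze":{"type":"number"}},"required":["motion"]}

```bash
mkdir -p pics; ls
python3 - <<'E'
from bench import read_state,cams,job,arm
import cv2,json
s=read_state();print(s)
print(arm.grip_depth)
for n in ["scene","top","wrist"]:
    d=cams.snapshot(n);cv2.imwrite(f"pics/{n}0.png",d["pixels"][:,:,::-1])
    print(n,{k:v.tolist() for k,v in d.items() if k!="pixels"})
E
```

```text
pics
{'time_s': 0.0, 'q': array([ 1.15550904e+00,  4.94185192e-01,  1.34614956e+00, -4.42268545e-06,
        1.30251909e+00, -9.55023241e-02]), 'dq': array([-2.06006225e-03, -2.38679588e-05, -6.72610828e-04,  1.22558523e-03,
        4.81776535e-04, -1.82302499e-03]), 'joint_torque': array([ 8.37059524e-04, -8.82151937e+01, -3.83874071e+01, -1.23996997e-04,
        9.87941836e-03,  1.22307465e-04]), 'position': array([0.19632361, 0.59296838, 0.23069277]), 'ee_rot': array([ 1.59211447e-01,  9.87244305e-01, -6.10678358e-04, -1.57242610e-04]), 'force': array([ 1.12808061, -0.25372795, -0.11944594]), 'torque': array([-0.0387074 , -0.00271084, -0.01769218]), 'width': 0.08590086602915634}
-0.0187
scene {'intrinsics': [[464.6445805664457, 0.0, 322.41512314664215], [0.0, 464.6445805664457, 197.1812557170734], [0.0, 0.0, 1.0]], 'extrinsics': [[-0.6890166562121365, -0.4487299552961301, 0.5691199123929682, 1.271663455016586], [0.7247353852780767, -0.4224524697547197, 0.5443275963277773, 0.7099385788024944], [-0.0038299853896142703, 0.7875121192832978, 0.6162872651563106, 0.8610833425675708], [0.
[... 191 characters left out ...]
00857745070617, -0.13738315841427604, 0.35420493346842796], [-0.9994393500238611, -0.031214608952606512, -0.012109244890505967, 0.01490843725635893], [-0.01627755267268789, 0.1369518430204142, 0.9904439580169592, 1.2740509026695435], [0.0, 0.0, 0.0, 1.0]]}
wrist {'intrinsics': [[276.8651710664203, 0.0, 319.2167095559404], [0.0, 276.8651710664203, 202.91763704782022], [0.0, 0.0, 1.0]], 'tool_from_camera': [[-0.00023973526885788448, 0.9483213648002022, 0.3173114110625119, 0.08141675215312136], [0.9999998669715119, 0.0003722653404046949, -0.00035703707703008944, 0.0012760416722915613], [-0.0004567099286269266, 0.317311283256675, -0.9483213278915763, -0.14243602186499224], [0.0, 0.0, 0.0, 1.0]]}
```

View pics/top0.png

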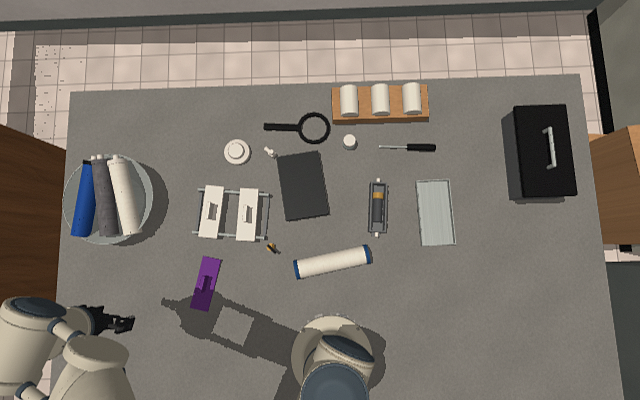

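View pics/scene0.png

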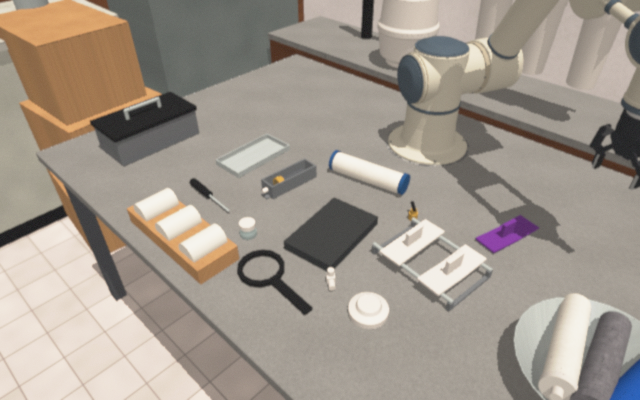

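View pics/wrist0.png

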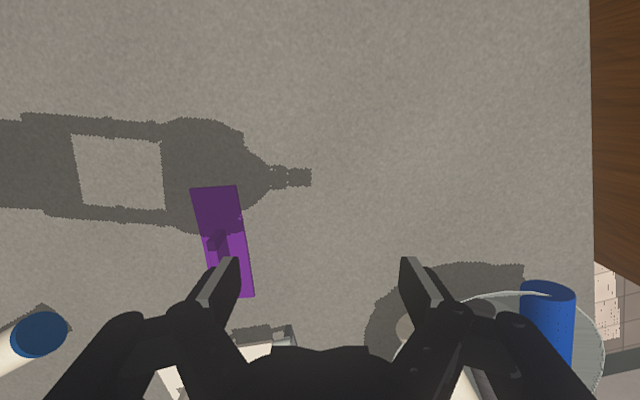

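```bash
cat > h.py <<'E'
import numpy as np,cv2
from scipy.spatial.transform import Rotation as R
from bench import read_state,cams,job,arm
def cam(name):
    s=read_state(); d=cams.snapshot(name)
    if name=="wrist":
        T=np.eye(4);T[:3,:3]=R.from_quat(s["ee_rot"]).as_matrix();T[:3,3]=s["position"]
        E=T@np.array(d["tool_from_camera"])
    else: E=np.array(d["extrinsics"])
    return d["pixels"],np.array(d["intrinsics"]),E
def ray(uv,K,E,z):
    uv=np.atleast_2d(uv).astype(float)
    c=np.c_[(uv[:,0]-K[0,2])/K[0,0],-(uv[:,1]-K[1,2])/K[1,1],-np.ones(len(uv))]
    w=c@E[:3,:3].T; o=E[:3,3]
    return o+w*((z-o[2])/w[:,2])[:,None]
def proj(P,K,E):
    P=np.atleast_2d(P).astype(float); c=(P-E[:3,3])@E[:3,:3]
    return np.c_[K[0,2]+K[0,0]*c[:,0]/-c[:,2],K[1,2]-K[1,1]*c[:,1]/-c[:,2]]
def save(n,im,crop=None,k=1):
    if crop: x0,y0,x1,y1=crop; im=im[y0:y1,x0:x1]
    im=cv2.resize(im,None,fx=k,fy=k,interpolation=cv2.INTER_CUBIC); cv2.imwrite(f"pics/{n}.png",im[:,:,::-1])
E
python3 - <<'E'
from h import *
im,K,E=cam("top")
save("top_crop",im,(180,130,470,260),2.75)
im2,K2,E2=cam("scene"); save("scene_crop",im2,(200,120,500,320),2.6)
hsv=cv2.cvtColor(im,cv2.COLOR_RGB2HSV)
def rep(n,mask,roi,z):
    x0,y0,x1,y1=roi;m=np.zeros_like(mask);m[y0:y1,x0:x1]=mask[y0:y1,x0:x1]
    cs,_=cv2.findContours(m,cv2.RETR_EXTERNAL,cv2.CHAIN_APPROX_NONE)
    for c in cs:
        if cv2.contourArea(c)<300: continue
        P=ray(c[:,0],K,E,z)[:,:2]
        r=cv2.minAreaRect((P*1000).astype(np.float32));print(n,cv2.contourArea(c),c[:,0].min(0),c[:,0].max(0),np.round(r[0],1),np.round(r[1],1),r[2])
white=((hsv[...,2]>200)&(hsv[...,1]<40)).astype(np.uint8)
rep("cover",white,(190,175,275,250),.040)
dark=((hsv[...,2]<75)).astype(np.uint8)
rep("stone",dark,(270,145,335,225),.03)
print(im[200,300],im[212,436],im[200,345],im[212,371],im[212,378])
E
```

```text
cover 881.0 [236 188] [257 240] [485.  274.5] [ 63.1 178. ] 85.26387023925781
cover 873.5 [198 185] [223 237] [498.6 398.1] [ 64.4 178.1] 82.33678436279297
stone 2801.5 [274 151] [329 221] [582.6  84. ] [239.2 162.9] 7.7887043952941895
[63 62 59] [167 169 161] [125 120 113] [101  99  98] [76 76 77]
```

View pics/top_crop.png

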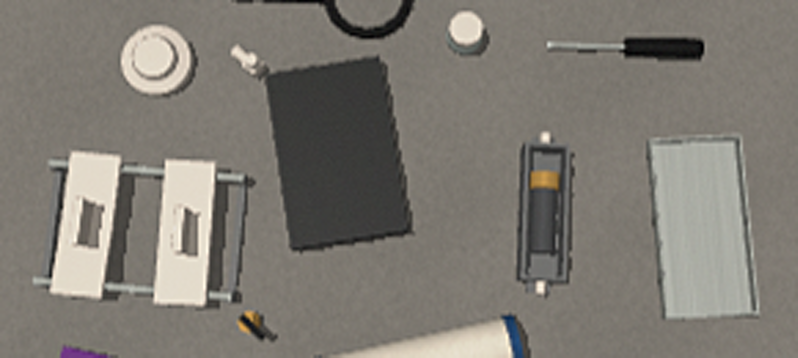

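View pics/scene_crop.png

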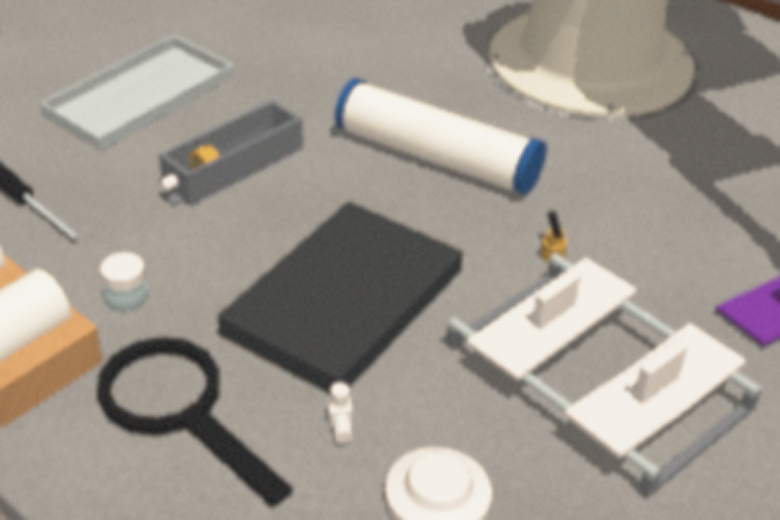

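```bash
cat >> h.py <<'E'
def goto(x,y,z,yawj=None):
    """print shift/turn from current commanded(measured) pose; yawj = world angle deg of tool y (mod 180)"""
    s=read_state(); R0=R.from_quat(s["ee_rot"]).as_matrix(); p=s["position"]
    cur=np.degrees(np.arctan2(R0[1,1],R0[0,1]))
    d=0 if yawj is None else (yawj-cur+90)%180-90
    ya=np.radians(cur+d); yv=np.array([np.cos(ya),np.sin(ya),0]); zv=np.array([0,0,-1.]); 
    Rt=np.c_[np.cross(yv,zv),yv,zv]
    rv=R.from_matrix(R0.T@Rt).as_rotvec(degrees=True)
    sh=R0.T@(np.array([x,y,z])-p)
    print("from",np.round(p,4),"yawj",round(cur,2),"q6",round(float(s["q"][5]),2),"shift",np.round(sh,4),"turn",np.round(rv,2),"F",np.round(s["force"],2),"w",round(s["width"],4),"t",round(s["time_s"],2))
E
python3 - <<'E'
from h import *
im,K,E=cam("top")
def quad(n,c,z):
    c=np.array(c,float)/2.75+[180,130]-0.3
    P=ray(c,K,E,z)[:,:2]; ctr=P.mean(0)  # order TL,TR,BR,BL
    d=(P[0]+P[1]-P[2]-P[3]); print(n,np.round(P,4).tolist(),"ctr",np.round(ctr,4),"yaw",np.degrees(np.arctan2(d[1],d[0])).round(2),"L",np.linalg.norm(d)/2,"W",np.linalg.norm(P[0]+P[3]-P[1]-P[2])/2)
quad("stone",[(267,75),(381,57),(411,232),(290,250)],.03)
quad("box",[(523,144),(573,146),(568,284),(518,281)],.045)
quad("tray",[(648,140),(740,135),(757,316),(664,319)],.02)
quad("A",[(72,151),(122,154),(100,298),(51,292)],.04)
quad("B",[(168,158),(217,162),(207,305),(154,302)],.04)
goto(.498,.398,.2,82)
E
```

```text
stone [[0.6846, 0.1697], [0.7034, 0.0226], [0.4765, -0.0083], [0.4585, 0.144]] ctr [0.5807 0.082 ] yaw 7.13 L 0.22823362319357327 W 0.15077318500269285
box [[0.5812, -0.1517], [0.5766, -0.2139], [0.4051, -0.1982], [0.4106, -0.1372]] ctr [ 0.4934 -0.1753] yaw -5.04 L 0.17176441406151308 W 0.06179995230298162
tray [[0.5858, -0.3143], [0.5885, -0.4314], [0.3595, -0.4344], [0.3592, -0.3192]] ctr [ 0.4733 -0.3748] yaw 0.99 L 0.22788567918472336 W 0.11614089183952388
A [[0.5915, 0.4168], [0.5856, 0.3533], [0.4053, 0.3795], [0.4146, 0.4406]] ctr [0.4993 0.3976] yaw -7.98 L 0.18035698566027344 W 0.06276594091295035
B [[0.5786, 0.295], [0.5715, 0.2331], [0.3928, 0.2467], [0.3984, 0.3124]] ctr [0.4853 0.2718] yaw -4.94 L 0.18014153983238648 W 0.06412103535676639
from [0.1964 0.5932 0.2311] yawj 71.68 q6 -0.1 shift [-0.3477 -0.0905  0.0311] turn [ -0.02  -0.   -10.32] F [ 0.5  -0.28  0.22] w 0.0854 t 0.3
```

Run:
```python
from h import *
goto(.465,.275,.2,85)
```

```text
from [0.1964 0.5932 0.2311] yawj 71.68 q6 -0.1 shift [-0.355  -0.2176  0.0312] turn [ -0.02  -0.   -13.32] F [ 0.5  -0.28  0.22] w 0.0854 t 0.3
```

jog_arm(
  motion=[
    [[-0.355,-0.218,0.031],[0,0,-13.3]],
    [[-0.355,-0.218,0.031],[0,0,-13.3]],
    [[-0.355,-0.218,0.031],[0,0,-13.3]],
    [[-0.355,-0.218,0.031],[0,0,-13.3]],
    [[-0.355,-0.218,0.031],[0,0,-13.3]],
    [[-0.355,-0.218,0.031],[0,0,-13.3]],
    [[-0.355,-0.218,0.031],[0,0,-13.3]],
    [[-0.355,-0.218,0.031],[0,0,-13.3]],
    [[-0.355,-0.218,0.031],[0,0,-13.3]],
  ],
  hand=0.06,
)

```text
time_s: 1.42
position: [0.4647, 0.2749, 0.2003]
ee_rot: [0.044, 0.999, 0.0, -0.0]
force: [-0.5, 0.3, -0.4]
width: 0.0601
```

Run:
```python
from h import *
goto(.465,.275,.2,85)
im,K,E=cam("wrist"); save("w1",im); np.save("w1.npy",im)
```

```text
from [0.4647 0.2749 0.2003] yawj 84.95 q6 -1.06 shift [-0.0003  0.0001  0.0003] turn [ 0.01 -0.02 -0.05] F [-0.54  0.28 -0.4 ] w 0.0601 t 1.43
```

View pics/w1.png

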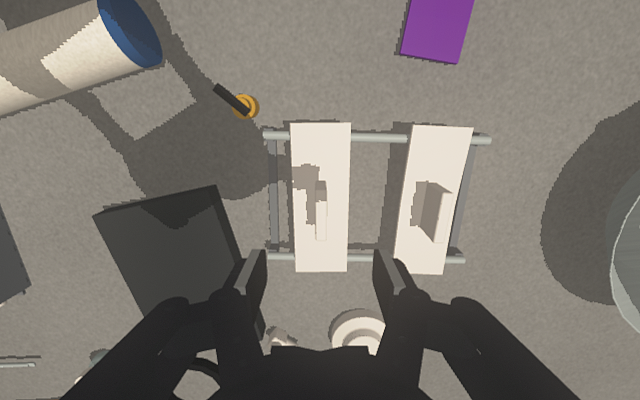

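Run:
```python
from h import *
im,K,E=cam("wrist"); 
hsv=cv2.cvtColor(im,cv2.COLOR_RGB2HSV)
for n,c in [("B",[(290,123),(351,122),(347,272),(295,272)]),("A",[(413,125),(474,127),(443,275),(393,269)]),("stone",[(216,185),(94,214),(0,0),(0,0)])]:
    P=ray(c,K,E,.04 if n!="stone" else .03)[:,:2]; d=P[2]+P[3]-P[0]-P[1]
    print(n,np.round(P,4).tolist(),np.round(P.mean(0),4),np.degrees(np.arctan2(d[1],d[0])),np.linalg.norm(d)/2)
# fin top edges of B at z=.08
print(ray([(316,181),(326,181),(326,240),(316,240)],K,E,.08)[:,:2])
save("w1c",im,(270,100,490,290),3)
```

```text
B [[0.3937, 0.252], [0.3983, 0.316], [0.579, 0.3017], [0.5733, 0.2365]] [0.4861 0.2766] -4.721412117392191 0.1807689743271745
A [[0.407, 0.3809], [0.4147, 0.4452], [0.594, 0.4223], [0.5798, 0.3594]] [0.4989 0.402 ] -7.194594628013313 0.1774232131722309
stone [[0.4555, 0.1567], [0.4782, 0.0027], [0.2575, -0.0115], [0.2575, -0.0115]] [0.3622 0.0341] -156.46538820007532 0.22835369193856797
[[0.44859012 0.27487067]
 [0.44944369 0.28458272]
 [0.51274416 0.27952818]
 [0.51182476 0.26909158]]
```

View pics/w1c.png

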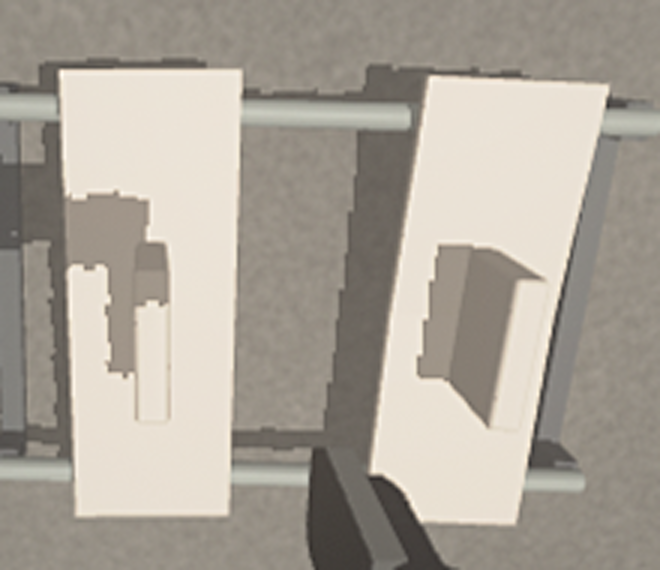

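Run:
```python
from h import *
goto(.486,.276,.047,85.3)
```

```text
from [0.4643 0.2755 0.2003] yawj 85.04 q6 -1.06 shift [-0.0216  0.0023  0.1533] turn [ 0.01 -0.01 -0.26] F [-0.31 -0.06  0.04] w 0.0599 t 1.52
```

jog_arm(
  motion=[
    [[-0.022,0.002,0.04],[0,0,-0.3]],
    [[-0.022,0.002,0.09],[0,0,-0.3]],
    [[-0.022,0.002,0.13],[0,0,-0.3]],
    [[-0.022,0.002,0.153],[0,0,-0.3]],
    [[-0.022,0.002,0.153],[0,0,-0.3]],
  ],
)

```text
time_s: 2.15
position: [0.4856, 0.2753, 0.0461]
ee_rot: [0.04, 0.999, -0.001, -0.001]
force: [-0.7, -0.5, -0.1]
width: 0.06
```

jog_arm(
  motion=[
    [[0,0,0],[0,0,0]],
    [[0,0,0],[0,0,0]],
    [[0,0,0],[0,0,0]],
    [[0,0,0],[0,0,0]],
    [[0,0,0],[0,0,0]],
    [[0,0,0],[0,0,0]],
  ],
  hand=0.0,
  squeeze=40,
)

```text
time_s: 2.9
position: [0.4875, 0.2753, 0.0484]
ee_rot: [0.041, 0.999, 0.001, 0.001]
force: [-2.5, 2.1, 8.7]
width: 0.0113
```

Run:
```python
from h import *
goto(.486,.276,.147,85.3)
im,K,E=cam("wrist"); save("w2",im)
im,K,E=cam("scene"); save("s2",im,(200,120,500,320),2.6)
```

```text
from [0.4875 0.2753 0.0484] yawj 85.27 q6 -1.08 shift [ 0.0014  0.0007 -0.0986] turn [ 0.06  0.08 -0.03] F [-2.55  2.1   8.75] w 0.0113 t 2.9
```

View pics/w2.png

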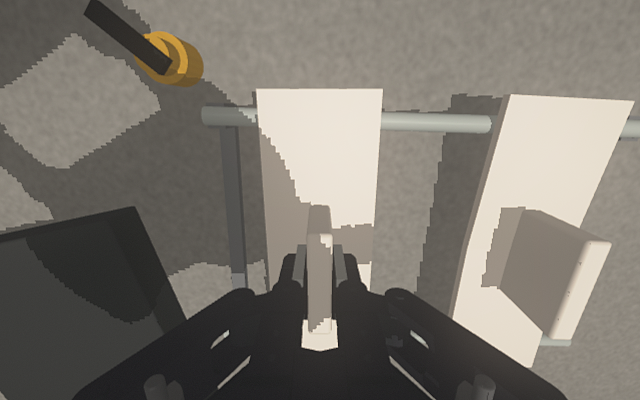

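View pics/s2.png

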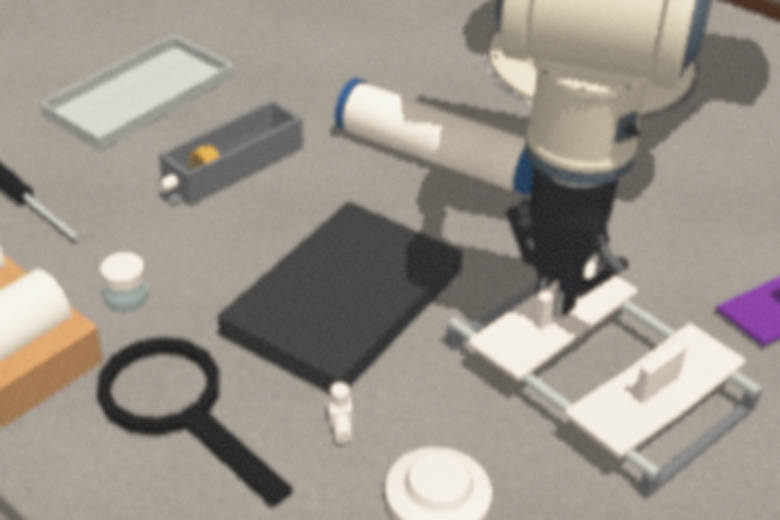

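Run:
```python
from h import *
goto(.581,.085,.130,97.1)
```

```text
from [0.4875 0.2753 0.0484] yawj 85.28 q6 -1.08 shift [-0.109  -0.1818 -0.0817] turn [  0.05   0.09 -11.82] F [-2.11  1.23  8.36] w 0.0114 t 3.0
```

jog_arm(
  motion=[
    [[0,0,-0.02],[0,0,0]],
    [[0,0,-0.05],[0,0,0]],
    [[0,0,-0.083],[0,0,0]],
    [[-0.02,-0.035,-0.083],[0,0,-2]],
    [[-0.042,-0.07,-0.083],[0,0,-4.5]],
    [[-0.065,-0.108,-0.083],[0,0,-7]],
    [[-0.088,-0.145,-0.083],[0,0,-9.5]],
    [[-0.109,-0.181,-0.083],[0,0,-11.8]],
    [[-0.109,-0.181,-0.083],[0,0,-11.8]],
    [[-0.109,-0.181,-0.083],[0,0,-11.8]],
  ],
)

```text
time_s: 4.25
position: [0.5804, 0.0856, 0.1304]
ee_rot: [-0.061, 0.998, 0.0, -0.0]
force: [-0.4, 1.2, -1.9]
width: 0.0115
```

Run:
```python
from h import *
goto(.581,.085,.0455,97.1)
im,K,E=cam("wrist"); save("w3",im)
im,K,E=cam("top"); save("t3",im,(180,130,470,260),2.75)
im,K,E=cam("scene"); save("s3",im,(200,120,500,320),2.6)
```

```text
from [0.5804 0.0856 0.1304] yawj 97.03 q6 -1.65 shift [-0.0005 -0.0007  0.0849] turn [ 0.01 -0.01 -0.07] F [-0.45  1.16 -1.89] w 0.0115 t 4.25
```

View pics/w3.png

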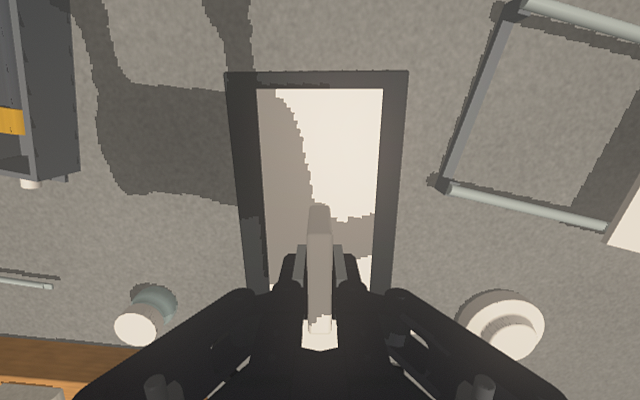

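View pics/s3.png

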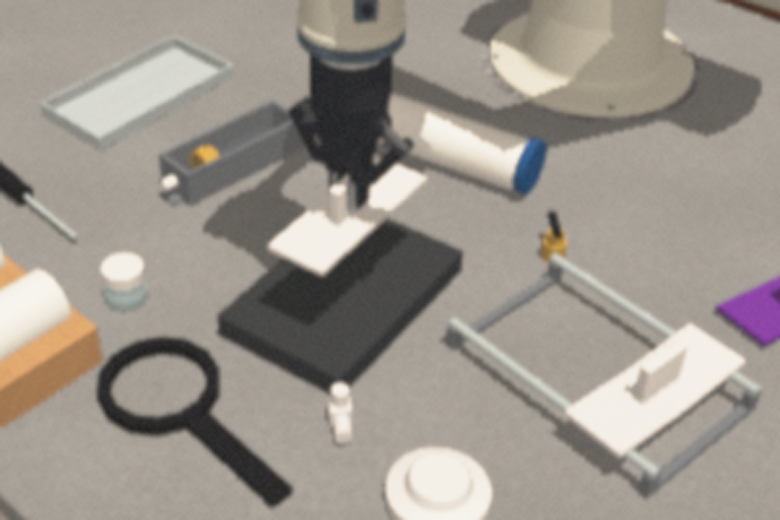

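View pics/t3.png

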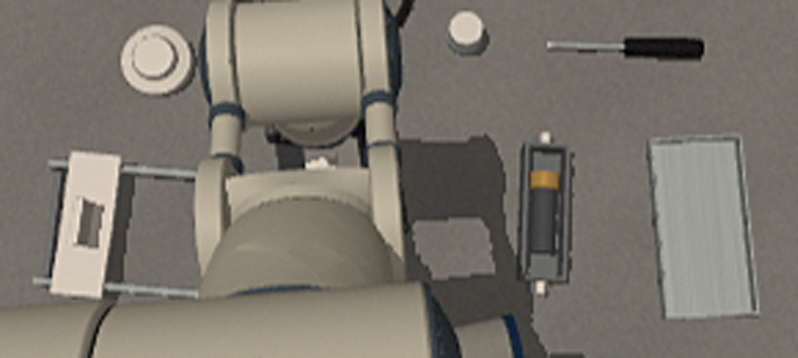

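jog_arm(
  motion=[
    [[0,0,0.03],[0,0,0]],
    [[0,0,0.06],[0,0,0]],
    [[0,0,0.075],[0,0,0]],
    [[0,0,0.079],[0,0,0]],
    [[0,0,0.079],[0,0,0]],
  ],
)

```text
time_s: 5.03
position: [0.5811, 0.0857, 0.0518]
ee_rot: [-0.062, 0.998, 0.0, 0.0]
force: [-0.2, -1.0, -1.0]
width: 0.0115
```

jog_arm(
  motion=[
    [[0,0,0.0015],[0,0,0]],
    [[0,0,0.0025],[0,0,0]],
    [[0,0,0.0025],[0,0,0]],
  ],
)

```text
time_s: 5.4
position: [0.5809, 0.0855, 0.049]
ee_rot: [-0.062, 0.998, 0.0, 0.0]
force: [-0.7, 0.4, -1.5]
width: 0.0115
```

jog_arm(
  motion=[
    [[0,0,0.001],[0,0,0]],
    [[0,0,0.002],[0,0,0]],
    [[0,0,0.002],[0,0,0]],
  ],
)

```text
time_s: 5.78
position: [0.5807, 0.0854, 0.0467]
ee_rot: [-0.062, 0.998, 0.0, -0.0]
force: [0.3, -0.8, -0.9]
width: 0.0113
```

jog_arm(
  motion=[
    [[0,0,0.001],[0,0,0]],
    [[0,0,0.001],[0,0,0]],
  ],
)

```text
time_s: 6.02
position: [0.5807, 0.0855, 0.0457]
ee_rot: [-0.062, 0.998, 0.0, -0.0]
force: [-0.1, 0.3, -1.4]
width: 0.0113
```

jog_arm(
  motion=[
    [[0,0,0.001],[0,0,0]],
    [[0,0,0.001],[0,0,0]],
  ],
)

```text
time_s: 6.28
position: [0.5807, 0.0854, 0.0447]
ee_rot: [-0.062, 0.998, 0.0, -0.0]
force: [0.4, 0.0, -3.4]
width: 0.0113
```

jog_arm(
  motion=[
    [[0,0,0.001],[0,0,0]],
    [[0,0,0.001],[0,0,0]],
  ],
)

```text
time_s: 6.52
position: [0.5808, 0.0855, 0.0444]
ee_rot: [-0.062, 0.998, -0.0, 0.0]
force: [-3.0, -0.2, 9.6]
width: 0.0112
```

jog_arm(
  motion=[
    [[0,0,-0.0005],[0,0,0]],
    [[0,0,-0.0005],[0,0,0]],
    [[0,0,-0.0005],[0,0,0]],
    [[0,0,-0.0005],[0,0,0]],
    [[0,0,-0.03],[0,0,0]],
    [[0,0,-0.07],[0,0,0]],
    [[0,0,-0.1],[0,0,0]],
    [[0,0,-0.1],[0,0,0]],
  ],
  hand=0.05,
)

```text
time_s: 7.52
position: [0.5821, 0.0856, 0.146]
ee_rot: [-0.062, 0.998, -0.0, 0.002]
force: [-1.1, 0.5, 0.1]
width: 0.0502
```

Run:
```python
from h import *
# target: grasp pt 70 mm near of stone centre along yaw 7.1
a=np.radians(7.1);c=np.array([.5807,.0855]);u=np.array([np.cos(a),np.sin(a)])
for d in(-.068,.068):
    p=c+d*u; goto(p[0],p[1],.05,97.1)
im,K,E=cam("wrist"); save("w4",im)
im,K,E=cam("scene"); save("s4",im,(200,120,500,320),2.6)
```

```text
from [0.5821 0.0856 0.146 ] yawj 97.08 q6 -1.65 shift [0.0698 0.0001 0.0957] turn [-0.02  0.24 -0.02] F [-1.07  0.52  0.13] w 0.0502 t 7.53
from [0.5821 0.0856 0.146 ] yawj 97.08 q6 -1.65 shift [-0.0662  0.0002  0.0963] turn [-0.02  0.24 -0.02] F [-1.07  0.52  0.13] w 0.0502 t 7.53
```

View pics/w4.png

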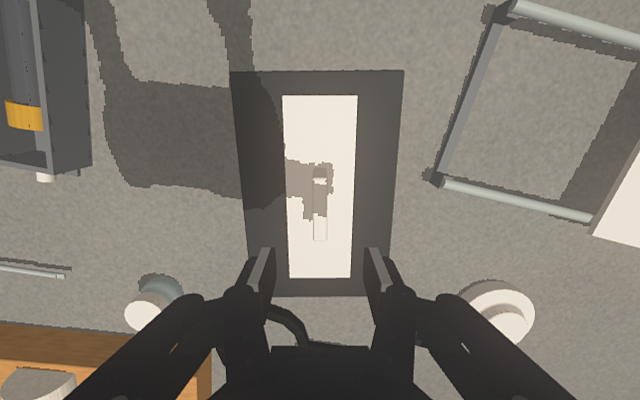

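View pics/s4.png

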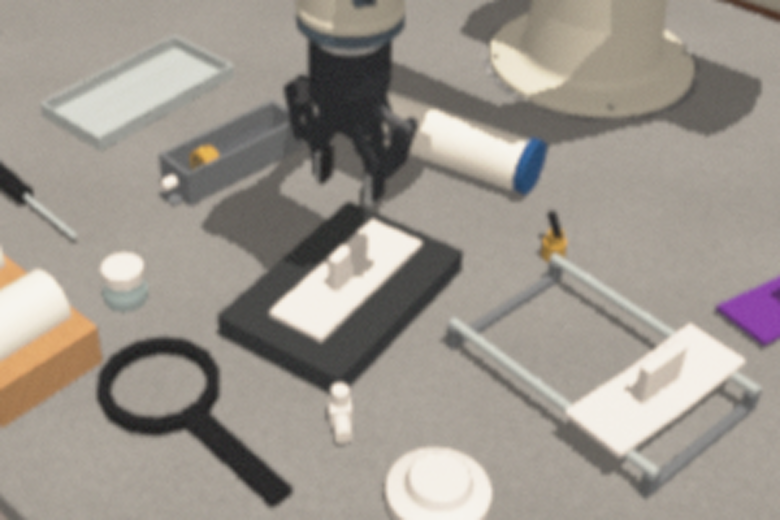

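jog_arm(
  motion=[
    [[0.04,0,0],[0,0,0]],
    [[0.068,0,0],[0,0,0]],
    [[0.068,0,0.04],[0,0,0]],
    [[0.068,0,0.08],[0,0,0]],
    [[0.068,0,0.1],[0,0,0]],
    [[0.068,0,0.1],[0,0,0]],
  ],
  hand=0,
)

```text
time_s: 8.38
position: [0.5117, 0.077, 0.0418]
ee_rot: [-0.062, 0.998, 0.0, -0.002]
force: [0.7, 0.6, 0.3]
width: 0.0001
```

jog_arm(
  motion=[
    [[0,0,0.002],[0,0,0]],
    [[0,0,0.004],[0,0,0]],
    [[0,0,0.004],[0,0,0]],
  ],
)

```text
time_s: 8.75
position: [0.5135, 0.0771, 0.0402]
ee_rot: [-0.062, 0.998, -0.0, 0.0]
force: [-0.2, -0.2, -0.3]
width: -0.0002
```

jog_arm(
  motion=[
    [[0,0,0.002],[0,0,0]],
    [[0,0,0.003],[0,0,0]],
    [[0,0,0.003],[0,0,0]],
  ],
)

```text
time_s: 9.12
position: [0.5132, 0.0771, 0.0367]
ee_rot: [-0.062, 0.998, -0.0, -0.0]
force: [0.8, -0.4, -0.1]
width: -0.0002
```

jog_arm(
  motion=[
    [[0,0,0.001],[0,0,0]],
    [[0,0,0.001],[0,0,0]],
  ],
)

```text
time_s: 9.38
position: [0.5133, 0.0771, 0.036]
ee_rot: [-0.062, 0.998, -0.0, 0.0]
force: [-1.5, -0.5, 7.3]
width: 0.0
```

Run:
```python
from h import *
goto(.58,.085,.036)
im,K,E=cam("scene"); save("s5",im,(200,120,500,320),2.6)
```

```text
from [0.5133 0.0771 0.036 ] yawj 97.07 q6 -1.66 shift [-0.0671 -0.0004  0.    ] turn [-0.    0.01  0.  ] F [-1.45 -0.51  7.3 ] w 0.0 t 9.38
```

jog_arm(
  motion=[
    [[0,0,-0.04],[0,0,0]],
    [[0,0,-0.09],[0,0,0]],
    [[-0.06,0,-0.09],[0,0,0]],
    [[-0.12,0,-0.09],[0,0,0]],
    [[-0.138,0,-0.09],[0,0,0]],
    [[-0.138,0,-0.05],[0,0,0]],
    [[-0.138,0,-0.015],[0,0,0]],
    [[-0.138,0,-0.01],[0,0,0]],
    [[-0.138,0,-0.005],[0,0,0]],
    [[-0.138,0,-0.005],[0,0,0]],
  ],
)

```text
time_s: 10.68
position: [0.6508, 0.0941, 0.0418]
ee_rot: [-0.062, 0.998, -0.0, 0.001]
force: [-0.5, 0.3, 0.5]
width: 0.0002
```

jog_arm(
  motion=[
    [[0,0,0.001],[0,0,0]],
    [[0,0,0.003],[0,0,0]],
    [[0,0,0.003],[0,0,0]],
  ],
)

```text
time_s: 11.05
position: [0.6502, 0.0941, 0.0379]
ee_rot: [-0.062, 0.998, 0.0, 0.0]
force: [-0.5, -0.1, -1.3]
width: -0.0002
```

jog_arm(
  motion=[
    [[0,0,0.001],[0,0,0]],
    [[0,0,0.001],[0,0,0]],
  ],
)

```text
time_s: 11.3
position: [0.6502, 0.0941, 0.0367]
ee_rot: [-0.062, 0.998, -0.0, -0.0]
force: [0.8, 0.6, 0.0]
width: -0.0
```

View pics/s5.png

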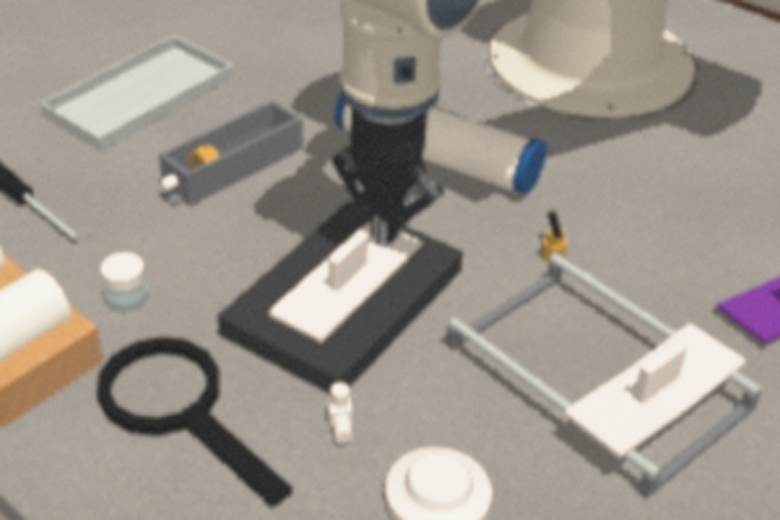

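Under the near press the far end did not rise (its corners stay at (270,312),(320,338) as before). Now the far press.

jog_arm(
  motion=[
    [[0,0,0.001],[0,0,0]],
    [[0,0,0.0015],[0,0,0]],
    [[0,0,0.0015],[0,0,0]],
  ],
)

```text
time_s: 11.68
position: [0.6503, 0.0941, 0.036]
ee_rot: [-0.062, 0.998, -0.0, 0.0]
force: [-3.9, -0.2, 11.3]
width: 0.0001
```

Run:
```python
from h import *
im,K,E=cam("scene"); save("s6",im,(200,120,500,320),2.6)
goto(.581,.085,.146,97.1)
```

```text
from [0.6503 0.0941 0.0361] yawj 97.08 q6 -1.64 shift [ 0.0699 -0.0005 -0.11  ] turn [-0.    0.03 -0.02] F [-4.55 -0.07 11.76] w 0.0002 t 11.72
```

View pics/s6.png

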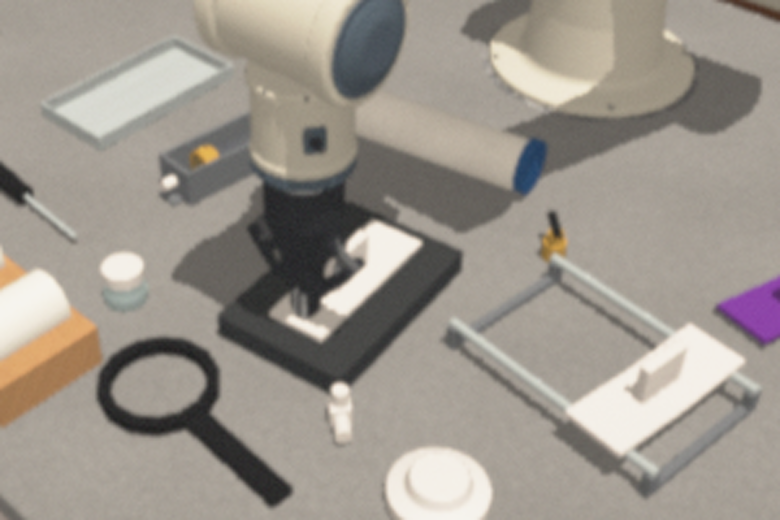

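Run:
```python
from h import *
goto(.475,-.22,.25,85)
```

```text
from [0.6503 0.0941 0.0361] yawj 97.08 q6 -1.64 shift [ 0.2126 -0.2901 -0.214 ] turn [-0.    0.03 12.08] F [-4.55 -0.07 11.76] w 0.0002 t 11.72
```

jog_arm(
  motion=[
    [[0,0,-0.04],[0,0,0]],
    [[0,0,-0.09],[0,0,0]],
    [[0.02,-0.03,-0.13],[0,0,2]],
    [[0.05,-0.07,-0.16],[0,0,4]],
    [[0.08,-0.11,-0.19],[0,0,6]],
    [[0.11,-0.15,-0.214],[0,0,8]],
    [[0.14,-0.19,-0.214],[0,0,10]],
    [[0.17,-0.24,-0.214],[0,0,12]],
    [[0.213,-0.29,-0.214],[0,0,12]],
    [[0.213,-0.29,-0.214],[0,0,12]],
    [[0.213,-0.29,-0.214],[0,0,12]],
    [[0.213,-0.29,-0.214],[0,0,12]],
  ],
  hand=0.05,
)

```text
time_s: 13.22
position: [0.4752, -0.219, 0.2493]
ee_rot: [0.042, 0.999, 0.0, 0.0]
force: [-0.0, -0.2, 0.5]
width: 0.05
```

Run:
```python
from h import *
goto(.581,.085,.146,97.1)
im,K,E=cam("wrist"); save("w7",im); np.savez("w7.npz",im=im,K=K,E=E)
im,K,E=cam("top"); np.savez("t7.npz",im=im,K=K,E=E)
save("t7",im,(180,130,470,260),2.75)
```

```text
from [ 0.4752 -0.219   0.2493] yawj 85.15 q6 -2.03 shift [-0.0798  0.3119  0.1033] turn [ 1.000e-02  1.000e-02 -1.195e+01] F [-0.01 -0.16  0.45] w 0.05 t 13.22
```

View pics/w7.png

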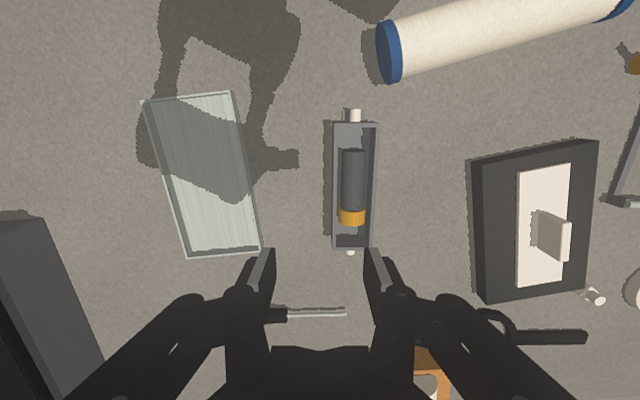

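Run:
```python
from h import *
d=np.load("w7.npz"); save("w7box",d["im"],(310,95,400,265),4)
save("w7box",d["im"],(310,95,400,265),3.5)
d=np.load("t7.npz"); save("t7box",d["im"],(355,170,400,245),8)
```

```text
(no output)
```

View pics/w7box.png

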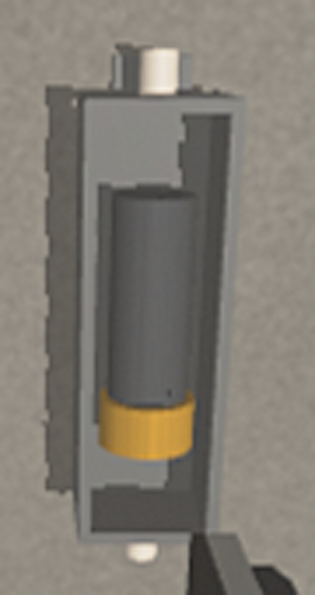

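View pics/t7box.png

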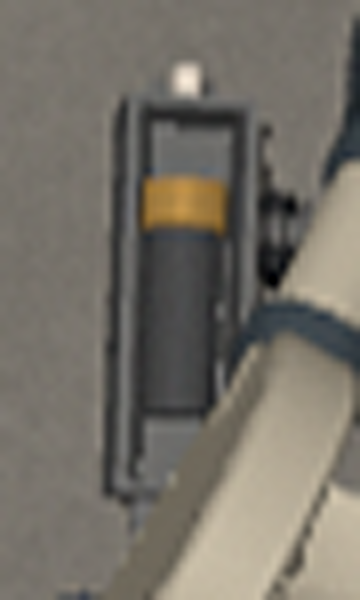

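Run:
```python
from h import *
d=np.load("w7.npz");K,E=d["K"],d["E"]
c=np.array([(80,95),(243,97),(218,541),(80,539)])/3.5+[310,95]-.3
P=ray(c,K,E,.045)[:,:2];print(np.round(P,4))
e1=P[1]-P[0];print("near edge w",np.linalg.norm(e1),"yaw",np.degrees(np.arctan2(-e1[0],e1[1])))
e2=P[3]-P[0];print("left edge",np.linalg.norm(e2),np.degrees(np.arctan2(e2[1],e2[0])))
e3=P[2]-P[1];print("right edge",np.linalg.norm(e3),np.degrees(np.arctan2(e3[1],e3[0])))
print("ctr 4",P.mean(0),"ctr via diag TR-BL",(P[1]+P[3])/2)
# top corners (8x crop origin 355,170): TL (125,100) TR (258,103) BL(110,492)
d=np.load("t7.npz");K,E=d["K"],d["E"]
c=np.array([(128,100),(258,103),(108,492)])/8+[355,170]-.4
P=ray(c,K,E,.045)[:,:2];print("top",np.round(P,4),"ctr",(P[1]+P[2])/2)
# tray from wrist, rim z=.02 : corners
d=np.load("w7.npz");K,E=d["K"],d["E"]
P=ray([(143,101),(232,91),(261,250),(187,258)],K,E,.02)[:,:2];print("tray",np.round(P,4),P.mean(0))
e=P[2]+P[3]-P[0]-P[1];print(np.degrees(np.arctan2(e[1],e[0])),np.linalg.norm(e)/2)
P=ray([(516,171),(571,163),(568,282),(517,288)],K,E,.036)[:,:2];print("B",np.round(P,4),P.mean(0))
e=P[2]+P[3]-P[0]-P[1];print(np.degrees(np.arctan2(e[1],e[0])),np.linalg.norm(e)/2)
```

```text
[[ 0.409  -0.1959]
 [ 0.4144 -0.1401]
 [ 0.5845 -0.1528]
 [ 0.5789 -0.2077]]
near edge w 0.05606835740024986 yaw -5.539115402875007
left edge 0.17034060712470456 -3.9856150918108746
right edge 0.17058568574184904 -4.282382102221251
ctr 4 [ 0.49671919 -0.17413086] ctr via diag TR-BL [ 0.49667399 -0.17390628]
top [[ 0.581  -0.1542]
 [ 0.5779 -0.2099]
 [ 0.4132 -0.1375]] ctr [ 0.49552675 -0.17367579]
tray [[ 0.3647 -0.431 ]
 [ 0.3626 -0.3171]
 [ 0.5853 -0.3147]
 [ 0.5891 -0.4285]] [ 0.47540705 -0.37280878]
0.6408064005477181 0.2235926869518168
B [[0.4912 0.0388]
 [0.4865 0.1083]
 [0.6694 0.1403]
 [0.6736 0.0655]] [0.58019488 0.08820788]
9.123611076706608 0.18501837226492096
```

Run:
```python
from h import *
goto(.581,.0855,.12,97.1)
```

```text
from [ 0.4752 -0.219   0.2492] yawj 85.18 q6 -2.03 shift [-0.0798  0.3123  0.1293] turn [ 1.000e-02  0.000e+00 -1.192e+01] F [ 0.45 -0.23 -0.58] w 0.0504 t 13.32
```

jog_arm(
  motion=[
    [[-0.02,0.08,0.02],[0,0,-3]],
    [[-0.045,0.16,0.04],[0,0,-6]],
    [[-0.06,0.24,0.08],[0,0,-9]],
    [[-0.0798,0.312,0.129],[0,0,-12]],
    [[-0.0798,0.312,0.129],[0,0,-12]],
    [[-0.0798,0.312,0.129],[0,0,-12]],
    [[-0.0798,0.312,0.129],[0,0,-12]],
    [[-0.0798,0.312,0.129],[0,0,-12]],
    [[-0.0798,0.312,0.129],[0,0,-12]],
  ],
)

```text
time_s: 14.45
position: [0.581, 0.0834, 0.1209]
ee_rot: [-0.061, 0.998, -0.0, 0.0]
force: [0.1, 0.5, 0.2]
width: 0.0497
```

Run:
```python
from h import *
goto(.581,.0855,.0455,97.1)
im,K,E=cam("wrist"); save("w8",im)
```

```text
from [0.581  0.0834 0.1209] yawj 97.04 q6 -1.65 shift [-0.0002  0.0021  0.0754] turn [-0.01  0.05 -0.06] F [0.07 0.46 0.24] w 0.0497 t 14.45
```

View pics/w8.png

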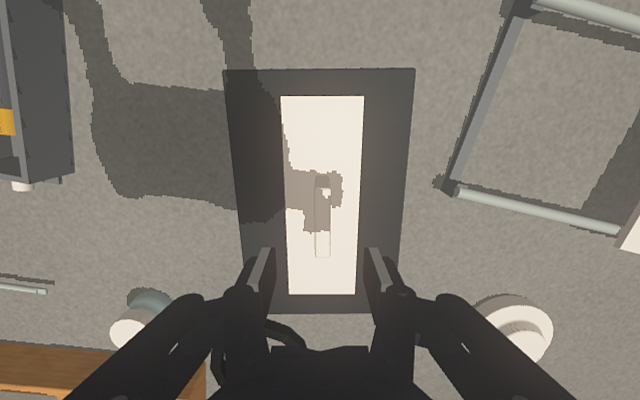

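jog_arm(
  motion=[
    [[0,0.002,0.03],[0,0,0]],
    [[0,0.002,0.06],[0,0,0]],
    [[0,0.002,0.0755],[0,0,0]],
    [[0,0.002,0.0755],[0,0,0]],
    [[0,0.002,0.0755],[0,0,0]],
  ],
)

```text
time_s: 15.12
position: [0.5812, 0.0859, 0.0458]
ee_rot: [-0.062, 0.998, -0.0, 0.001]
force: [-0.7, -0.2, -0.9]
width: 0.05
```

jog_arm(
  motion=[
    [[0,0,0],[0,0,0]],
    [[0,0,0],[0,0,0]],
    [[0,0,0],[0,0,0]],
    [[0,0,0],[0,0,0]],
    [[0,0,0],[0,0,0]],
    [[0,0,0],[0,0,0]],
  ],
  hand=0.0,
)

```text
time_s: 15.88
position: [0.5809, 0.0861, 0.0454]
ee_rot: [-0.062, 0.998, -0.0, 0.0]
force: [-1.2, 0.4, 7.7]
width: 0.0113
```

Run:
```python
from h import *
goto(.496,-.174,.12,85.4)
```

```text
from [0.5809 0.0861 0.0454] yawj 97.08 q6 -1.65 shift [ 0.1163 -0.2477 -0.0746] turn [ 0.    0.05 11.68] F [-1.21  0.44  7.75] w 0.0113 t 15.88
```

jog_arm(
  motion=[
    [[0,0,-0.03],[0,0,0]],
    [[0,0,-0.075],[0,0,0]],
    [[0.018,-0.035,-0.08],[0,0,1.5]],
    [[0.036,-0.075,-0.08],[0,0,3.5]],
    [[0.055,-0.118,-0.08],[0,0,5.5]],
    [[0.075,-0.16,-0.08],[0,0,7.5]],
    [[0.095,-0.203,-0.08],[0,0,9.5]],
    [[0.11,-0.233,-0.08],[0,0,11]],
    [[0.116,-0.248,-0.075],[0,0,11.7]],
    [[0.116,-0.248,-0.075],[0,0,11.7]],
    [[0.116,-0.248,-0.075],[0,0,11.7]],
  ],
)

```text
time_s: 17.25
position: [0.4962, -0.1735, 0.1197]
ee_rot: [0.04, 0.999, 0.0, -0.0]
force: [-0.1, 0.1, -1.7]
width: 0.0115
```

Run:
```python
from h import *
goto(.496,-.174,.064,85.4)
im,K,E=cam("wrist"); save("w9",im)
E2=E
im,K,E=cam("scene"); save("s9",im,(200,120,500,320),2.6)
```

```text
from [ 0.4962 -0.1735  0.1197] yawj 85.42 q6 -1.94 shift [ 0.0002 -0.0005  0.0557] turn [ 0.02 -0.02  0.02] F [-0.12  0.13 -1.71] w 0.0115 t 17.25
```

View pics/w9.png

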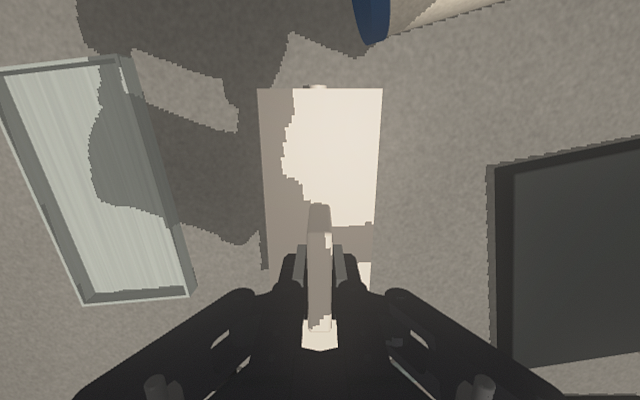

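View pics/s9.png

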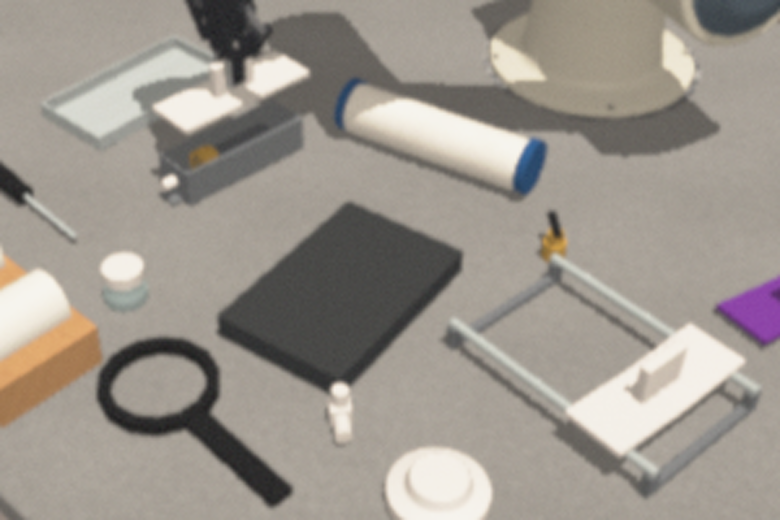

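Run:
```python
from h import *
im,K,E=cam("wrist")
P=ray([(257,88),(383,88)],K,E,.1103)[:,:2]; s=read_state()
T=R.from_quat(s["ee_rot"]).as_matrix()
print(P, np.linalg.norm(P[0]-P[1])); m=P.mean(0); print("edge in tool",(T.T@np.r_[m-s["position"][:2],0]))
```

```text
[[ 0.4023709  -0.19644985]
 [ 0.40745489 -0.1326317 ]] 0.06402033869711994
edge in tool [ 9.18479959e-02  1.67261923e-03 -1.18420823e-06]
```

jog_arm(
  motion=[
    [[-0.001,-0.001,0.025],[0,0,0]],
    [[-0.001,-0.001,0.045],[0,0,0]],
    [[-0.001,-0.001,0.055],[0,0,0]],
    [[-0.001,-0.001,0.055],[0,0,0]],
  ],
)

```text
time_s: 17.9
position: [0.4969, -0.175, 0.0645]
ee_rot: [0.04, 0.999, 0.0, -0.0]
force: [0.3, 0.2, -1.9]
width: 0.0112
```

jog_arm(
  motion=[
    [[0,0,0.001],[0,0,0]],
    [[0,0,0.002],[0,0,0]],
    [[0,0,0.002],[0,0,0]],
  ],
)

```text
time_s: 18.27
position: [0.4971, -0.1755, 0.0631]
ee_rot: [0.04, 0.999, -0.0, 0.0]
force: [-0.3, -0.4, -1.5]
width: 0.0113
```

jog_arm(
  motion=[
    [[0,0,0.001],[0,0,0]],
    [[0,0,0.001],[0,0,0]],
  ],
)

```text
time_s: 18.52
position: [0.497, -0.1754, 0.0618]
ee_rot: [0.04, 0.999, 0.0, 0.0]
force: [1.4, -0.6, -1.0]
width: 0.0113
```

Run:
```python
from h import *
im,K,E=cam("scene"); save("s10",im,(230,130,350,220),6)
```

```text
(no output)
```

View pics/s10.png

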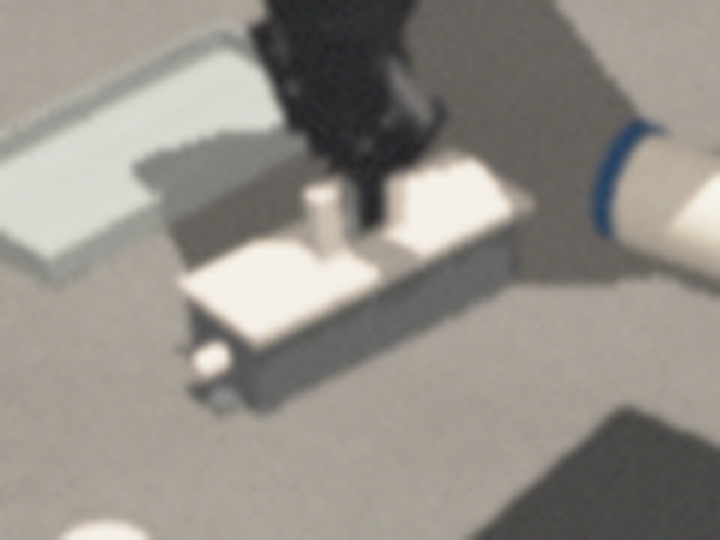

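Cover sits squarely above the box, about 1 mm to go. Continue to contact.

jog_arm(
  motion=[
    [[0,0,0.001],[0,0,0]],
    [[0,0,0.001],[0,0,0]],
  ],
)

```text
time_s: 18.82
position: [0.4969, -0.1754, 0.0607]
ee_rot: [0.04, 0.999, 0.0, -0.0]
force: [0.3, 0.6, -2.4]
width: 0.0113
```

jog_arm(
  motion=[
    [[0,0,0.001],[0,0,0]],
    [[0,0,0.001],[0,0,0]],
  ],
)

```text
time_s: 19.08
position: [0.497, -0.1755, 0.0604]
ee_rot: [0.04, 0.999, -0.0, 0.0]
force: [-3.2, 1.4, 13.8]
width: 0.0117
```

jog_arm(
  motion=[
    [[0,0,-0.0005],[0,0,0]],
    [[0,0,-0.0005],[0,0,0]],
    [[0,0,-0.0005],[0,0,0]],
    [[0,0,-0.0005],[0,0,0]],
    [[0,0,-0.03],[0,0,0]],
    [[0,0,-0.08],[0,0,0]],
    [[0,0,-0.12],[0,0,0]],
    [[0,0,-0.12],[0,0,0]],
  ],
  hand=0.06,
)

```text
time_s: 20.08
position: [0.4984, -0.1761, 0.1825]
ee_rot: [0.04, 0.999, -0.001, 0.002]
force: [0.3, 0.4, 0.3]
width: 0.06
```

Run:
```python
from h import *
goto(.495,.400,.18,82.5)
im,K,E=cam("wrist"); save("w11",im)
im2,_,_=cam("scene"); save("s11",im2,(230,130,350,220),6)
```

```text
from [ 0.4984 -0.1761  0.1825] yawj 85.38 q6 -1.94 shift [0.0498 0.574  0.0011] turn [-0.11  0.29  2.88] F [0.31 0.43 0.26] w 0.06 t 20.07
```

View pics/w11.png

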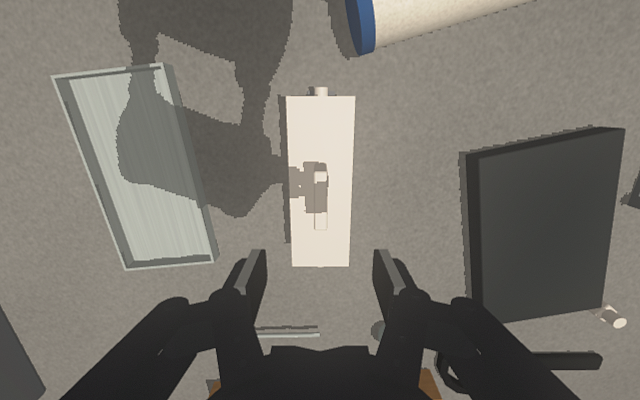

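View pics/s11.png

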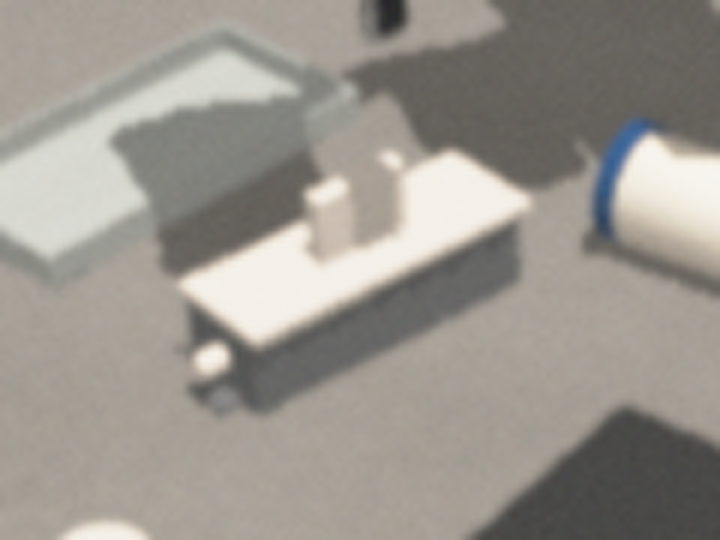

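jog_arm(
  motion=[
    [[0.005,0.06,-0.02],[0,0,0]],
    [[0.01,0.12,-0.02],[0,0,0]],
    [[0.015,0.18,-0.02],[0,0,1]],
    [[0.02,0.24,-0.02],[0,0,1]],
    [[0.025,0.3,-0.02],[0,0,2]],
    [[0.03,0.36,-0.02],[0,0,2]],
    [[0.036,0.42,-0.02],[0,0,2]],
    [[0.042,0.48,-0.02],[0,0,2.9]],
    [[0.047,0.54,-0.01],[0,0,2.9]],
    [[0.05,0.574,0.001],[0,0,2.9]],
    [[0.05,0.574,0.001],[0,0,2.9]],
    [[0.05,0.574,0.001],[0,0,2.9]],
    [[0.05,0.574,0.001],[0,0,2.9]],
  ],
)

```text
time_s: 21.8
position: [0.4935, 0.3997, 0.1786]
ee_rot: [0.066, 0.998, -0.0, -0.0]
force: [-0.7, 0.2, -0.3]
width: 0.0602
```

Run:
```python
from h import *
goto(.499,.401,.047,82.6)
im,K,E=cam("wrist"); save("w12",im); np.savez("w12.npz",im=im,K=K,E=E)
```

```text
from [0.4935 0.3997 0.1786] yawj 82.42 q6 -0.85 shift [-0.0053  0.002   0.1316] turn [-0.02 -0.02 -0.18] F [-0.68  0.22 -0.29] w 0.0602 t 21.8
```

View pics/w12.png

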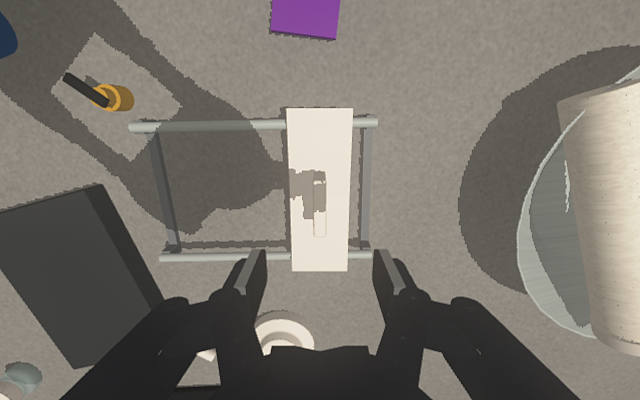

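Run:
```python
from h import *
d=np.load("w12.npz");K,E=d["K"],d["E"]
P=ray([(286,108),(353,108),(347.5,271),(291.5,271)],K,E,.04)[:,:2]; m=P.mean(0)
e=P[2]+P[3]-P[0]-P[1];print(m,np.degrees(np.arctan2(e[1],e[0])),np.linalg.norm(e)/2)
goto(m[0],m[1],.047,90+np.degrees(np.arctan2(e[1],e[0])))
```

```text
[0.50032148 0.40042461] -7.574946479861137 0.17985736352816378
from [0.4936 0.3998 0.1789] yawj 82.41 q6 -0.85 shift [-0.0066  0.0016  0.1319] turn [-0.01 -0.01 -0.01] F [-0.24 -0.41  0.41] w 0.0602 t 21.85
```

jog_arm(
  motion=[
    [[-0.006,0.001,0.04],[0,0,0]],
    [[-0.006,0.001,0.09],[0,0,0]],
    [[-0.006,0.001,0.12],[0,0,0]],
    [[-0.006,0.001,0.1315],[0,0,0]],
    [[-0.006,0.001,0.1315],[0,0,0]],
  ],
)

```text
time_s: 22.48
position: [0.4997, 0.4006, 0.0475]
ee_rot: [0.066, 0.998, -0.0, -0.0]
force: [-0.2, -0.2, -0.3]
width: 0.0596
```

jog_arm(
  motion=[
    [[0,0,0],[0,0,0]],
    [[0,0,0],[0,0,0]],
    [[0,0,0],[0,0,0]],
    [[0,0,0],[0,0,0]],
    [[0,0,0],[0,0,0]],
    [[0,0,0],[0,0,0]],
  ],
  hand=0.0,
)

```text
time_s: 23.22
position: [0.4998, 0.4013, 0.0482]
ee_rot: [0.066, 0.998, 0.0, 0.001]
force: [-1.0, -0.2, 7.7]
width: 0.0114
```

Run:
```python
from h import *
goto(.4745,-.374,.15,90.8)
```

```text
from [0.4998 0.4013 0.0482] yawj 82.48 q6 -0.86 shift [-0.0764 -0.7718 -0.1024] turn [ 0.05  0.06 -8.32] F [-1.03 -0.23  7.74] w 0.0114 t 23.23
```

jog_arm(
  motion=[
    [[0,0,-0.02],[0,0,0]],
    [[0,0,-0.06],[0,0,0]],
    [[0,0,-0.11],[0,0,0]],
    [[-0.003,-0.03,-0.132],[0,0,-0.3]],
    [[-0.008,-0.08,-0.132],[0,0,-0.8]],
    [[-0.013,-0.13,-0.132],[0,0,-1.4]],
    [[-0.018,-0.18,-0.132],[0,0,-2]],
    [[-0.023,-0.23,-0.132],[0,0,-2.5]],
    [[-0.028,-0.28,-0.132],[0,0,-3]],
    [[-0.033,-0.33,-0.132],[0,0,-3.5]],
    [[-0.038,-0.38,-0.132],[0,0,-4]],
    [[-0.043,-0.43,-0.132],[0,0,-4.6]],
    [[-0.048,-0.48,-0.132],[0,0,-5.2]],
    [[-0.053,-0.53,-0.132],[0,0,-5.7]],
    [[-0.058,-0.58,-0.132],[0,0,-6.2]],
    [[-0.063,-0.63,-0.132],[0,0,-6.8]],
    [[-0.068,-0.68,-0.132],[0,0,-7.4]],
    [[-0.072,-0.73,-0.132],[0,0,-8]],
    [[-0.076,-0.76,-0.132],[0,0,-8.3]],
    [[-0.076,-0.772,-0.132],[0,0,-8.3]],
  ],
)

```text
time_s: 25.72
position: [0.4735, -0.3759, 0.1793]
ee_rot: [-0.006, 1.0, -0.0, 0.0]
force: [0.3, 0.5, -2.3]
width: 0.0116
```

jog_arm(
  motion=[
    [[0,0,0.04],[0,0,0]],
    [[0,0,0.08],[0,0,0]],
    [[0,0,0.08],[0,0,0]],
    [[0,0,0.08],[0,0,0]],
  ],
)

```text
time_s: 26.22
position: [0.4743, -0.3744, 0.1007]
ee_rot: [-0.007, 1.0, -0.0, 0.0]
force: [0.1, -0.2, -1.3]
width: 0.0116
```

Run:
```python
from h import *
goto(.4745,-.374,.04,90.8)
im,K,E=cam("wrist"); save("w13",im)
im,K,E=cam("scene"); save("s13",im,(200,120,350,220),5)
```

```text
from [ 0.4743 -0.3744  0.1007] yawj 90.8 q6 -2.35 shift [-0.0001  0.0004  0.0607] turn [-0.05  0.05  0.  ] F [ 0.08 -0.15 -1.28] w 0.0116 t 26.23
```

View pics/w13.png

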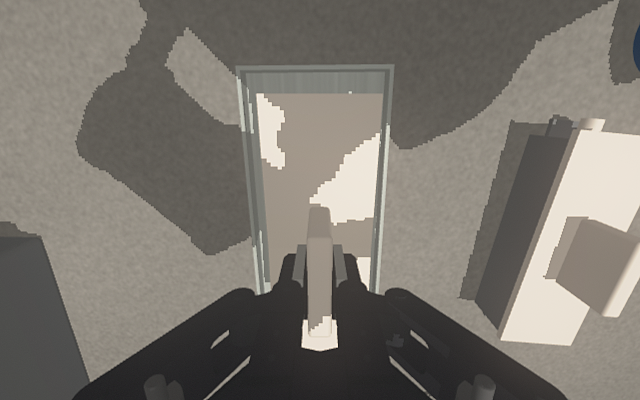

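View pics/s13.png

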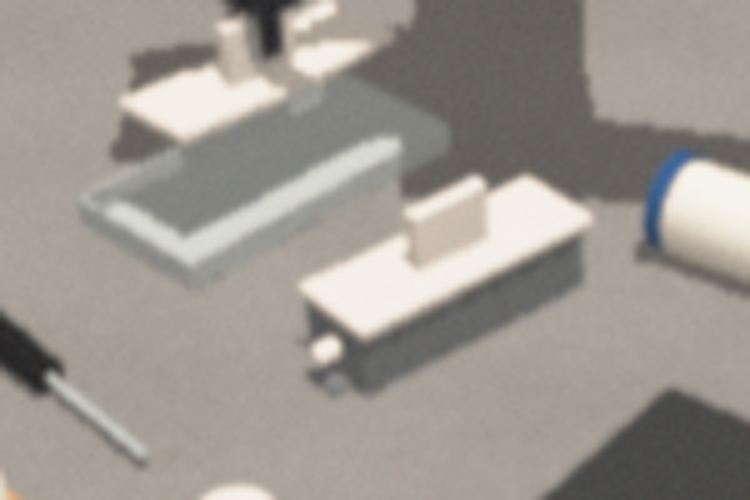

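jog_arm(
  motion=[
    [[0,0,0.03],[0,0,0]],
    [[0,0,0.06],[0,0,0]],
    [[0,0,0.074],[0,0,0]],
    [[0,0,0.074],[0,0,0]],
    [[0,0,0.074],[0,0,0]],
  ],
)

```text
time_s: 26.95
position: [0.4743, -0.3749, 0.0265]
ee_rot: [-0.007, 1.0, -0.001, 0.001]
force: [-0.1, -0.2, -1.3]
width: 0.0112
```

jog_arm(
  motion=[
    [[0,0,0.001],[0,0,0]],
    [[0,0,0.002],[0,0,0]],
    [[0,0,0.002],[0,0,0]],
  ],
)

```text
time_s: 27.32
position: [0.4738, -0.3744, 0.0234]
ee_rot: [-0.007, 1.0, -0.0, 0.0]
force: [0.4, -0.1, -1.1]
width: 0.0117
```

jog_arm(
  motion=[
    [[0,0,0.001],[0,0,0]],
    [[0,0,0.002],[0,0,0]],
    [[0,0,0.002],[0,0,0]],
  ],
)

```text
time_s: 27.7
position: [0.4737, -0.3743, 0.0212]
ee_rot: [-0.007, 1.0, 0.0, -0.0]
force: [0.1, -0.8, -2.1]
width: 0.0116
```

jog_arm(
  motion=[
    [[0,0,0.001],[0,0,0]],
    [[0,0,0.001],[0,0,0]],
  ],
)

```text
time_s: 27.95
position: [0.4738, -0.3744, 0.021]
ee_rot: [-0.007, 1.0, -0.0, 0.0]
force: [-3.1, 2.6, 12.0]
width: 0.0113
```

jog_arm(
  motion=[
    [[0,0,0.001],[0,0,0]],
    [[0,0,0.001],[0,0,0]],
  ],
)

```text
time_s: 28.2
position: [0.4738, -0.3744, 0.0209]
ee_rot: [-0.007, 1.0, -0.0, 0.0]
force: [-4.9, 6.0, 28.9]
width: 0.0115
```

jog_arm(
  motion=[
    [[0,0,-0.0018],[0,0,0]],
    [[0,0,-0.0018],[0,0,0]],
    [[0,0,-0.0018],[0,0,0]],
    [[0,0,-0.0018],[0,0,0]],
    [[0,0,-0.0018],[0,0,0]],
    [[0,0,-0.03],[0,0,0]],
    [[0,0,-0.08],[0,0,0]],
    [[0,0,-0.13],[0,0,0]],
    [[0,0,-0.16],[0,0,0]],
    [[0,0,-0.16],[0,0,0]],
    [[0,0,-0.16],[0,0,0]],
  ],
  hand=0.045,
)

```text
time_s: 29.58
position: [0.4734, -0.3741, 0.1786]
ee_rot: [-0.007, 1.0, 0.0, -0.0]
force: [0.1, 0.4, -0.6]
width: 0.0448
```

Run:
```python
from h import *
im,K,E=cam("wrist"); save("w14",im);np.savez("w14.npz",im=im,K=K,E=E)
im,K,E=cam("scene"); save("s14",im,(200,120,500,320),2.6)
goto(.4,-.2,.3)
```

```text
from [ 0.4733 -0.3739  0.1781] yawj 90.78 q6 -2.35 shift [ 0.0711  0.1751 -0.1216] turn [ 0.08 -0.08  0.  ] F [-0.26  0.63 -0.25] w 0.0452 t 29.68
```

View pics/w14.png

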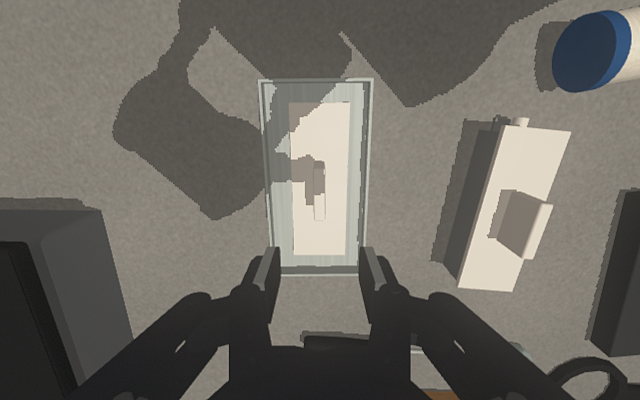

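View pics/s14.png

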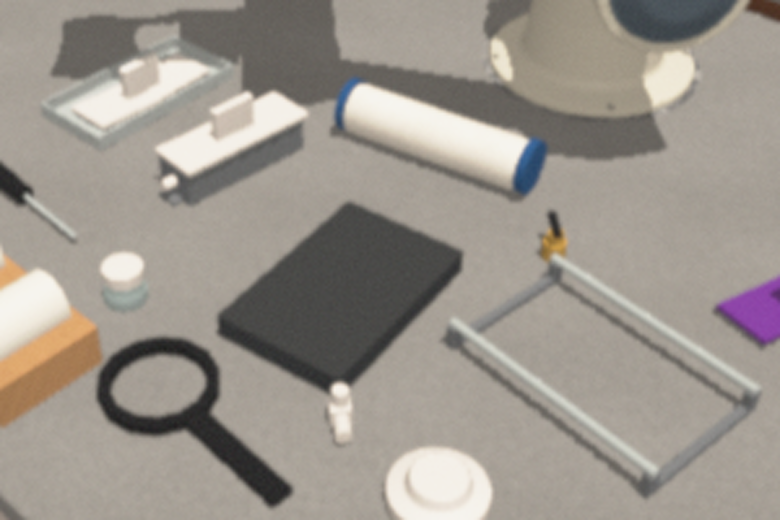

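Run:
```python
from h import *
im,K,E=cam("scene")
c=np.array([(180,283),(258,347),(533,203),(457,152)])/6+[230,130]-.4
P=ray(c,K,E,.051)[:,:2];print("cover",P.mean(0))
c=np.array([(161,160),(192,176),(302,122),(271,106)])/2.6+[200,120]-.3
P=ray(c,K,E,.045)[:,:2];print("box rim (initial pic)",P.mean(0))
e=P[0]+P[1]-P[2]-P[3];print(np.linalg.norm(e)/2,np.degrees(np.arctan2(e[1],e[0])))
d=np.load("w14.npz")
P=ray([(289,102),(351,102),(347,255),(293,255)],d["K"],d["E"],.011)[:,:2];print("A",P.mean(0))
```

```text
cover [ 0.49491882 -0.17046381]
box rim (initial pic) [ 0.50260929 -0.16474812]
0.16426061859295307 -4.815371136956381
A [ 0.47467298 -0.37177086]
```

Run:
```python
import cv2
from h import *
im=cv2.imread("pics/scene0.png")[:,:,::-1]; a=im[150:210,255:330]
im2,K,E=cam("scene"); b=im2[150:210,255:330]
save("cmp",np.vstack([a,b]),None,5)
```

```text
(no output)
```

View pics/cmp.png

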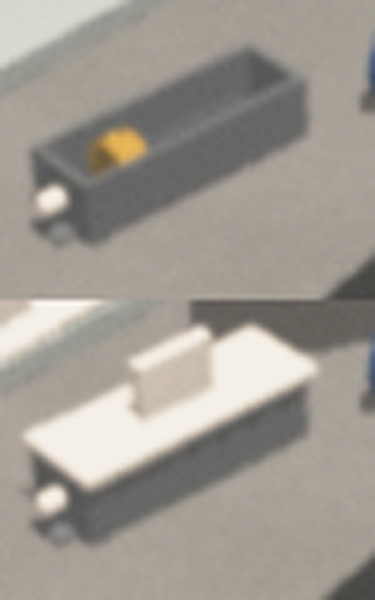

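Run:
```python
from h import *
im,K,E=cam("scene")
for n,c,z in [("box",[(33,150),(86,184),(307,81),(249,46)],.045),("cover",[(24,137),(97,188),(319,70),(252,24)],.051)]:
    P=ray(np.array(c)/5+[255,150]-.4,K,E,z)[:,:2];e=P[0]+P[1]-P[2]-P[3]
    print(n,np.round(P,4).tolist(),P.mean(0),np.linalg.norm(e)/2,np.degrees(np.arctan2(e[1],e[0])),np.linalg.norm(P[0]+P[3]-P[1]-P[2])/2)
```

```text
box [[0.5818, -0.2034], [0.5827, -0.1546], [0.4166, -0.1349], [0.4135, -0.1894]] [ 0.49869397 -0.17056322] 0.16804671603031926 -5.749794240674091 0.05169910194070256
cover [[0.5819, -0.2107], [0.586, -0.1406], [0.4091, -0.1317], [0.4005, -0.1996]] [ 0.49438239 -0.17067556] 0.1794582601204927 -3.2080617819092603 0.0692982943061016
```

Run:
```python
from h import *
im,K,E=cam("top"); save("t15",im,(345,165,445,255),6); np.savez("t15.npz",im=im,K=K,E=E)
```

```text
(no output)
```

View pics/t15.png

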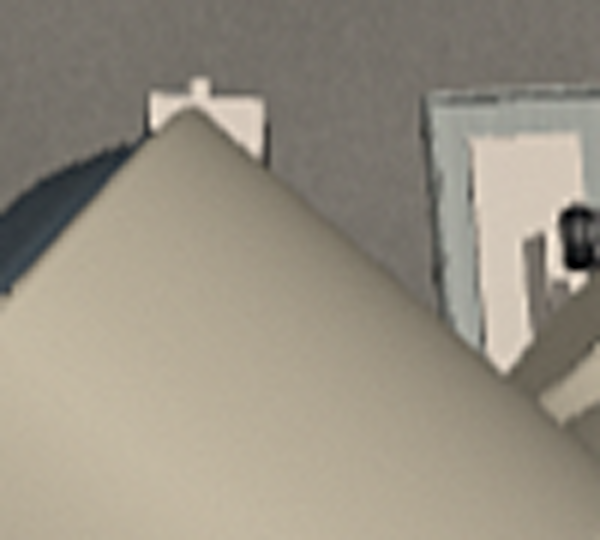

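jog_arm(
  motion=[
    [[0,0.05,-0.05],[0,0,0]],
    [[0,0.1,-0.08],[0,0,0]],
    [[0,0.16,-0.08],[0,0,0]],
    [[0,0.22,-0.08],[0,0,0]],
    [[0,0.28,-0.08],[0,0,0]],
    [[0,0.34,-0.08],[0,0,0]],
    [[0,0.4,-0.08],[0,0,0]],
    [[0,0.46,-0.08],[0,0,0]],
    [[0,0.52,-0.08],[0,0,0]],
    [[0,0.58,-0.08],[0,0,0]],
    [[0,0.62,-0.08],[0,0,0]],
    [[0,0.65,-0.08],[0,0,0]],
    [[0,0.65,-0.08],[0,0,0]],
    [[0,0.65,-0.08],[0,0,0]],
  ],
)

```text
time_s: 31.62
position: [0.4648, 0.2751, 0.259]
ee_rot: [-0.007, 1.0, -0.0, -0.0]
force: [-0.1, -0.7, 0.1]
width: 0.0452
```

Run:
```python
from h import *
im,K,E=cam("top"); save("t16",im,(345,165,475,255),6)
im0=cv2.imread("pics/top0.png")[:,:,::-1]; save("t16b",im0,(345,165,475,255),6)
hsv=cv2.cvtColor(im,cv2.COLOR_RGB2HSV)
m=((hsv[...,2]>190)&(hsv[...,1]<40)).astype(np.uint8)
for n,(x0,y0,x1,y1),z in [("B",(360,170,400,250),.051),("A",(410,175,465,250),.01)]:
    mm=np.zeros_like(m);mm[y0:y1,x0:x1]=m[y0:y1,x0:x1]; mm=cv2.morphologyEx(mm,cv2.MORPH_OPEN,np.ones((5,5),np.uint8))
    c=max(cv2.findContours(mm,0,1)[0],key=cv2.contourArea)
    r=cv2.minAreaRect((ray(c[:,0],K,E,z)[:,:2]*1000).astype(np.float32));print(n,r)
```

```text
B ((494.80810546875, -174.95269775390625), (63.00669860839844, 178.8123321533203), 85.39653778076172)
A ((474.453369140625, -374.8122253417969), (176.96022033691406, 64.54843139648438), 1.1410928964614868)
```

View pics/t16.png

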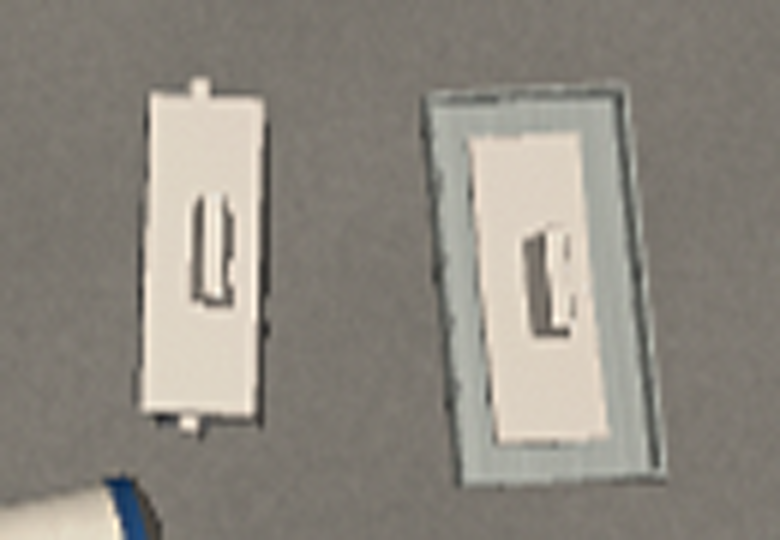

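View pics/t16b.png

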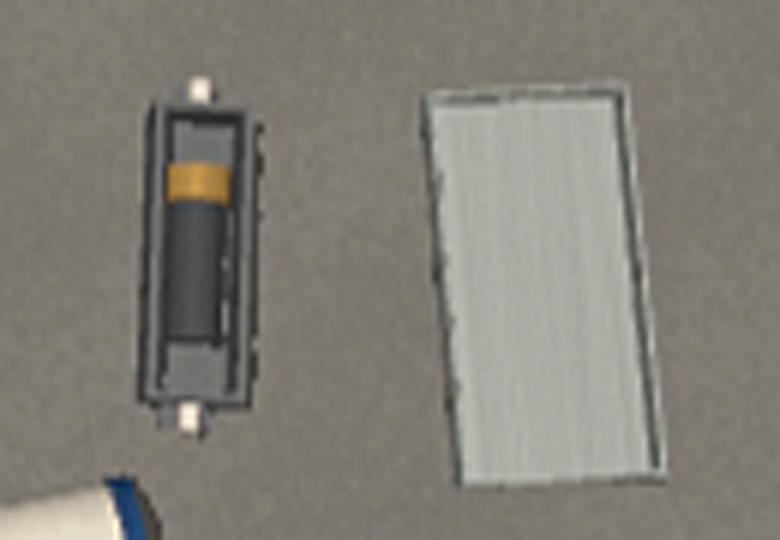

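```bash
python3 -c "
from bench import job
print(job.sign_off())"
```

```text
the job is handed in; nothing more can be done
None
```

The flat cover is on the pump box, the warped one is in the steel tray fin up, and the job was handed in at about 32 s.

**Rock test:** I laid cover B on the middle of the stone, let go, and pressed the near end (7 N) and then the far end (11 N). Both ends stopped the fingers at 36.0 mm and nothing tipped, so B is the flat one.

**Pump box:** I lowered B onto the rim in the fingers and made contact at the height expected for the flat cover. The top camera puts it within about 2 mm of the box centre, with the yaw matching.

**Tray:** I laid cover A in the tray. It touched down about 4 mm higher than a flat cover would, which confirms it is the warped one. Its centre is within about 3 mm of the tray's.

**Disagreement:** a rougher estimate from the scene camera put B about 4 mm off the box centre along x. That is less exact than the top view, and still within the 10 mm tolerance.

The last pictures show the bystanders I could see (wrench, valve, elbow, jar, screwdriver, cap) in their places. The gripper was clear of everything.

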